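Refill the counter rack and bar the jars in

TASK

Stand the loose jar upright on the cork disc in the free place of the rack, so that the row of three is complete; do not drop it. Then pull out the retaining bar that has slid under the low bench and, plain end first, slide it through both eyelets of the rack (from either end) fully home, until its handle meets the eyelet plate. Leave the two jars already in the row where they stand, and do not disturb the honey pot, the tin or the card reader.

Things in the scene. Friction and masses are not known exactly. Their poses are not given: they have to be found in the camera images.
- rack: Wooden jar rack fixed to the counter; floor board 120 (x) by 210 (y), 12 thick. Origin: centre of underside; x away from its open front (which faces the robot), y along the row, z up. Places at x 20, y -62, 0, 62. Back rail at x 54 to 60, 32 high. End walls at y +-95 to +-105, 80 high: wood from x -15 to 60, before it a steel eyelet plate, x -55 to -15, with a hole along y at x -35, z 56.
- eye_right (a point): Centre of the round hole, 15 in diameter and 10 deep, in the right (rack -y) eyelet plate, on the plate's outer face. Axes as the rack; the hole runs along y.
- eye_left (a point): Centre of the round hole, 15 in diameter and 10 deep, in the left (rack +y) eyelet plate, on the plate's outer face. Axes as the rack; the hole runs along y.
- disc: Thin cork disc 44 in diameter, 1 thick, let into the floor of the rack's free place (seen, not felt: a jar there stands on the board, 12 above the counter). Origin: its centre. Which of the three places is free varies.
- jar: The loose amber glass jar with an aluminium lid, standing on the counter. 50 in diameter, 70 high, about 0.15 kg. Origin: centre of its underside, z up.
- jar_a: One of two like jars (50 diameter, 70 high) already standing in the rack. Origin: centre of its underside.
- jar_b: The other jar (50 diameter, 70 high) already standing in the rack. Origin: centre of its underside.
- bar: Retaining bar, 0.1 kg: steel rod, 10 diameter, 235 long, and a dark wooden handle 45 long, 18 wide, 24 high that does not pass the eyelets. It lies level on the counter, rod and handle flush below. Origin: underside, at the handle's front face; x along the rod to the plain end, z up. Handle x -45 to 0. At the start the handle is under the bench and 70 to 110 of the plain end stick out.
- bar_tip (a point): Centre of the slightly tapered plain end of the bar, on the rod's axis (bar x 235, 5 above the underside). Axes as the bar.
- bar_shoulder (a point): Where the rod meets the handle's front face, on the rod's axis (bar x 0, 5 above the underside). Axes as the bar.
- bench: Low wooden display bench fixed to the counter. Origin: centre of its underside. 200 (x) by 220 (y), 45 high; top board 12 thick, so 33 clear under it; legs 12 thick along its two x sides and a closed back at -y; open only at its +y side, where the bar sticks out.
- flask: Bystander: squat amber honey pot with a wooden lid, 60 diameter, 80 high, standing on the back (-y) part of the bench. Origin: centre of its underside.
- tin: Bystander: squat preserve tin, 62 diameter, 80 high, standing on the counter beyond the rack. Origin: centre of its underside.
- reader: Bystander: black card reader, 140 by 70, 22 high, lying on the counter left of and before the rack. Origin: centre of its underside, x along its length.
Mind the look-alikes: they are no part of the job. There is more than one size of the rack; the one meant has the size given above.

How it is judged:
By the outcome, as a careful person would: the job done as asked, in the order asked, and still so for the second after the job is handed in, with the robot touching nothing.
It also fails if it takes over 72 s, if anything falls off the work surface, if the arm or the gripper's body presses on something with over 40 N, if the wrist force passes 120 N, or if a joint passes its speed limit or range.

ROBOT

A 7-joint arm with a two-finger parallel gripper is mounted at the origin on the work surface. World frame = base frame: x ahead of the robot, y to its left, z up, the work surface at z = 0. Lengths are in m, angles in rad, forces in N, time in s.
With the tool pointing down it reaches from about 0.4 to 0.875 m from the base axis. Payload 19.3 kg.
Tool frame: the origin (TCP) lies between the finger pads; the fingertips stand bot.tcp_to_tips ahead of it and the grasp point (between the pads) is the TCP (bot.tcp_to_tips is the distance from the TCP to the fingertips, in m); z points along the fingers, y is the line along which they close (so a half turn about z gives the same grasp; the last joint's range is limited). The gripper opens to 85 mm and grips with 20 to 120 N. Pads are 22 mm wide; open, the fingers measure 114 mm over their backs; the gripper's body (76 mm by 85 mm) begins 54 mm behind the grasp point. The pads swing forward as they close: fully open they stand 13 mm farther back than shut.
Start: joints at [-1.229, 0.521, -0.036, 1.599, 0.021, 1.021, -0.113], TCP at [0.25, 0.573, 0.25] pointing down, gripper open.
Joint ranges: [-2.91, 2.91], [-0.3, 2.13], [-1.5, 1.42], [0.17, 2.43], [-1.26, 4.41], [0.16, 1.93], [-2.52, 2.52]. Speed limits (rad/s): [1.89, 1.89, 2.39, 2.39, 3.01, 3.01, 3.01].

INTERFACE

Orientations are given as [roll, pitch, yaw] about the fixed x, y, z axes, in that order (R = Rz(yaw) Ry(pitch) Rx(roll)).
In Python, from workcell import telemetry, grab_frame, bot gives the robot as it stands. The module is installed in compiled form; this text tells all that it offers.
- The arm moves only by the shell command python3 -m crank 'ROWS' [FORCE]. ROWS is text: rows parted by semicolons, each of 7 numbers parted by spaces: the finger opening in m, from 0 to 0.0854, then the shift along the tool's x, y, z in m, then the turn, a rotation vector about the tool's x, y, z in degrees. A call has exactly 8 rows; each row shifts and turns the commanded pose from where the row before left it, along the tool's axes as they then stand; what a row does not reach is not made up. A row lasts 1/12 s, in which the tool goes at most 41.7 mm and 7.16 degrees, less where a joint would pass 70% of its speed; a pose out of reach is approached as far as the arm can. A call with a gripper value outside its range is refused whole. The fingers move at their own pace and stop on an object; FORCE is the grip in N (left out, the last holds). Time passes only in rows, so rows that do not move let the fingers close, or fill a call up. It gives the time, the measured TCP pose, the force, the opening and the grip force at its end, in the units of the state.
- telemetry.observe(): the state, without advancing time (a new reading comes with each control period).
- grab_frame(name): name is "scene" or "top"; returns a dict with "pixels" (480x640x3 uint8, red, green, blue), "depth" (480x640 float32, m along the optical axis (not along the pixel's ray), 0 where there is no reading), "vertical_fov" (degrees; the focal length in pixels is half the picture's height over the tangent of half this angle, whatever the lens; pixels are square), "cx", "cy" (the principal point, pixels), "distortion" ([k1, k2, p1, p2, k3] as OpenCV has them; the pictures are not rectified), "R" (3x3) and "t" (3): a world point X has camera coordinates R X + t. Camera axes: x right, y down, z forward; pixel columns grow to the right and rows downward; lengths in m; the calibration is good to about 2 mm. A picture is of the moment at which its call begins.
- bot.job_done(): hands the job in; it is judged then, once.
The state is a dict: "clock": time; "qpos": joint angles; "qd": joint speeds; "joint_efforts": joint torques, N m; "position": TCP position; "tool_rot": TCP orientation; "force": force on the tool from outside, world axes, zero at the start; "moment": the same for the moment, N m; "grip_width": finger opening in m; "finger_force": force on a finger pad.
Only numpy, scipy, OpenCV 4.12 (cv2) and the standard library are available. Lean on these libraries where they do the work, as an engineer would, in place of code of your own. Each camera call takes 0.05 s, during which the arm holds its last target. There are 200 camera calls.

## Working session

There is one attempt and no reset: what is moved stays moved. The work goes in short steps, Python scripts to look and compute and a shell command to move; the robot and the scene stay as the last step left them, time stands still between calls to the robot, and variables do not carry over. Pictures are saved under pics/ and viewed, at most 10 in all, crops included, and the job is handed in when it is done.

```bash
mkdir -p pics
cat > h.py <<'E'
import numpy as np, cv2
from workcell import telemetry, grab_frame, bot
def K(f):
    F=240/np.tan(np.radians(f["vertical_fov"])/2); return np.array([[F,0,f["cx"]],[0,F,f["cy"]],[0,0,1.]])
def rays(f,uv):
    p=cv2.undistortPoints(np.array(uv,float).reshape(-1,1,2),K(f),np.array(f["distortion"],float)).reshape(-1,2)
    return np.c_[p,np.ones(len(p))]
def plane(f,uv,z):
    R=np.array(f["R"]);t=np.array(f["t"]);d=rays(f,uv)@R;c=-R.T@t
    return c+d*((z-c[2])/d[:,2])[:,None]
def cloud(f,uv):
    uv=np.array(uv,int);Z=f["depth"][uv[:,1],uv[:,0]]
    return (rays(f,uv)*Z[:,None]-np.array(f["t"]))@np.array(f["R"])
def proj(f,X):
    return cv2.projectPoints(np.array(X,float).reshape(-1,1,3),cv2.Rodrigues(np.array(f["R"]))[0],np.array(f["t"],float),K(f),np.array(f["distortion"],float))[0].reshape(-1,2)
def save(f,n,crop=None,s=1):
    im=f["pixels"][:,:,::-1]
    if crop: im=im[crop[1]:crop[3],crop[0]:crop[2]]
    cv2.imwrite("pics/"+n,cv2.resize(im,None,fx=s,fy=s,interpolation=cv2.INTER_CUBIC))
E
python3 - <<'E'
from h import *
for n in("scene","top"):
    f=grab_frame(n);save(f,n+"0.png");np.save(n+"0.npy",f,allow_pickle=True);print(n,-np.array(f["R"]).T@f["t"],f["vertical_fov"],f["distortion"])
print(telemetry.observe(),bot.tcp_to_tips)
E
```

```text
scene [ 1.22944426 -0.59888671  1.00335401] 55.302115247128135 [-0.07977691  0.          0.          0.          0.        ]
top [ 0.34032291 -0.10707825  1.35139861] 43.33162768195524 [0.01509364 0.         0.         0.         0.        ]
{'clock': 0.1, 'qpos': array([-1.22916315,  0.52193147, -0.03634426,  1.59993972,  0.02119067,
        1.0211007 , -0.11277133]), 'qd': array([-0.00084845, -0.00149472, -0.00080233, -0.00181119,  0.00039684,
        0.00148213, -0.00058156]), 'joint_efforts': array([ 3.89063149e-03, -9.28474545e+01,  1.98430739e+00, -3.70537519e+01,
        1.81156310e-02,  5.22676884e-03, -1.56765267e-07]), 'position': array([0.25008823, 0.57247993, 0.24980142]), 'tool_rot': array([-3.14059932e+00,  5.30520441e-05,  2.72978671e+00]), 'force': array([-0.10100571,  0.80595504, -0.36094362]), 'moment': array([ 0.02793515, -0.00366775,  0.04541202]), 'finger_force': 0.0, 'grip_width': 0.08543770688900766} 0.019
```

View pics/scene0.png

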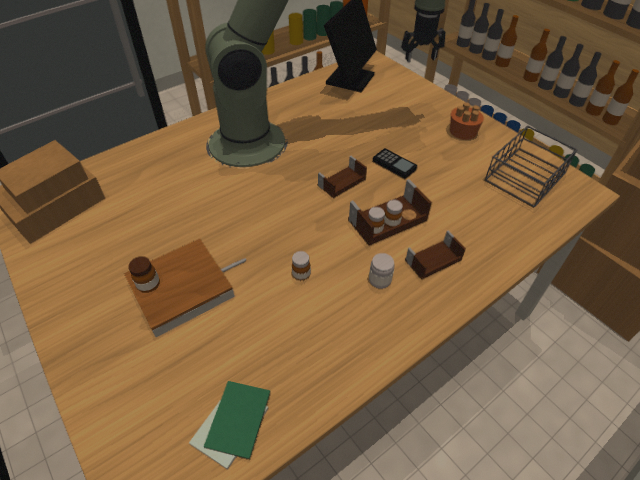

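View pics/top0.png

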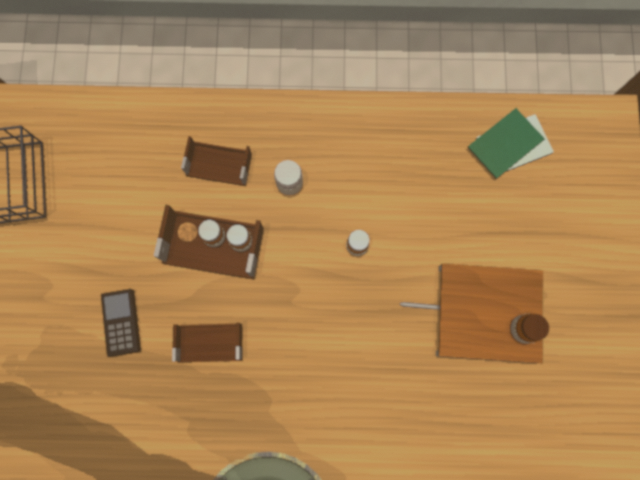

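The scene shows three dark racks at (343,178), (390,213) and (436,255), the loose jar at (301,265), the bar at (233,266) and the bench at (180,285). In the top view the racks are at (217,163), (210,243) and (207,343). The middle one is the biggest, holds two jars, and has its disc free at (188,232), so it fits. The loose jar is at (359,241) and the rod runs from (402,305) to (438,307). I'll confirm in a crop and measure.

Run:
```python
from h import *
f=np.load("top0.npy",allow_pickle=True).item()
save(f,"crop1.png",(140,130,460,330),2.5)
X,Y=np.meshgrid(np.arange(640),np.arange(480))
uv=np.c_[X.ravel(),Y.ravel()]
P=cloud(f,uv).reshape(480,640,3)
def box(n,u0,v0,u1,v1,z0,z1):
    m=np.zeros((480,640),bool);m[v0:v1,u0:u1]=1
    m&=(P[:,:,2]>z0)&(P[:,:,2]<z1)&(f["depth"]>0)
    q=P[m]; r=cv2.minAreaRect((q[:,:2]*1000).astype(np.float32))
    print(n,len(q),"z",np.percentile(q[:,2],[5,50,95]).round(4),"mean",q.mean(0).round(4),"rect",np.round(r[0],1),np.round(r[1],1),round(r[2],1)); return q
box("jar",335,220,385,265,.06,.08)
box("rack",145,195,275,290,.006,.1)
box("walls L",145,195,185,290,.074,.095)
box("walls R",235,195,275,290,.074,.095)
box("jars",190,210,260,255,.077,.09)
for n,b in (("small1",(170,130,262,195)),("small2",(160,310,255,370)),("tin",(265,145,310,205)),("bench",(420,250,560,375)),("reader",(90,280,150,365))):box(n,*b,.008,.1)
print("counter",P[280:300,300:330,2].mean())
# jar lids bright
hsv=cv2.cvtColor(f["pixels"],cv2.COLOR_RGB2HSV)
g=((hsv[:,:,1]<60)&(hsv[:,:,2]>120)).astype(np.uint8)
n,l,s,c=cv2.connectedComponentsWithStats(g)
for i in range(1,n):
    if s[i,4]>15 and s[i,1]>130 and s[i,1]<370: print(s[i],c[i].round(1),[plane(f,[c[i]],z)[0].round(4).tolist() for z in(.005,.07,.082)])
print("disc mask")
m=((hsv[:,:,0]<20)&(hsv[:,:,1]>90)&(hsv[:,:,2]>110))
m[:218]=0;m[245:]=0;m[:,:172]=0;m[:,200:]=0
ys,xs=np.nonzero(m);print(len(xs),xs.min(),xs.max(),ys.min(),ys.max(),plane(f,[[xs.mean(),ys.mean()]],.012))
```

```text
jar 338 z [0.0645 0.0707 0.0748] mean [ 0.5947 -0.184   0.0704] rect [ 595.2 -184.2] [43.2 43.2] 18.1
rack 5815 z [0.0078 0.0161 0.0836] mean [0.5888 0.146  0.0338] rect [597.4 151.6] [217.1 298.1] 1.1
walls L 290 z [0.0756 0.0806 0.085 ] mean [0.6041 0.2391 0.0805] rect [605.8 239.1] [ 12.6 114.2] 81.1
walls R 490 z [0.0768 0.0815 0.0862] mean [0.5856 0.0546 0.0814] rect [578.6  61.4] [ 50.9 115.2] 82.9
jars 826 z [0.0783 0.0822 0.0868] mean [0.6015 0.0939 0.0823] rect [593.9  94.4] [ 75.1 128.9] 1.3
small1 1755 z [0.0084 0.012  0.0551] mean [0.7828 0.1423 0.0202] rect [788.2 142.7] [142.7 206.5] 2.2
small2 1865 z [0.0083 0.0116 0.0555] mean [0.373  0.1409 0.0197] rect [378.7 142.7] [122.6 206.5] 2.6
tin 799 z [0.0201 0.0787 0.0843] mean [ 0.7335 -0.0279  0.0685] rect [757.3 -21.9] [134.5 101.5] 2.0
bench 9257 z [0.0409 0.0459 0.0511] mean [ 0.4467 -0.466   0.0464] rect [ 450.9 -479.5] [270.  309.6] 0.4
reader 2159 z [0.0161 0.023  0.0278] mean [0.4116 0.3309 0.0226] rect [414.9 334.9] [180.6 115.4] 10.9
counter 0.012309817731924471
[182 157   4  11  25] [183.7 162.4] [[0.7834, 0.21
[... 531 characters left out ...]
.4 240. ] [[0.6071, -0.1885, 0.005], [0.5942, -0.1845, 0.07], [0.5918, -0.1838, 0.082]]
[155 238   7  19  79] [158. 247.] [[0.5825, 0.265, 0.005], [0.5708, 0.247, 0.07], [0.5686, 0.2437, 0.082]]
[246 254   8  19 102] [249.7 262.9] [[0.5499, 0.0563, 0.005], [0.5398, 0.0484, 0.07], [0.5379, 0.047, 0.082]]
[401 303  37   6 101] [419.2 305.2] [[0.4618, -0.3245, 0.005], [0.4559, -0.314, 0.07], [0.4548, -0.312, 0.082]]
[236 346   4  13  50] [237.5 352.2] [[0.3516, 0.0748, 0.005], [0.3511, 0.066, 0.07], [0.351, 0.0644, 0.082]]
[173 348   3  13  37] [174. 354.] [[0.3455, 0.2133, 0.005], [0.3452, 0.1978, 0.07], [0.3452, 0.195, 0.082]]
disc mask
362 177 199 221 241 [[0.61822769 0.19965746 0.012     ]]
```

View pics/crop1.png

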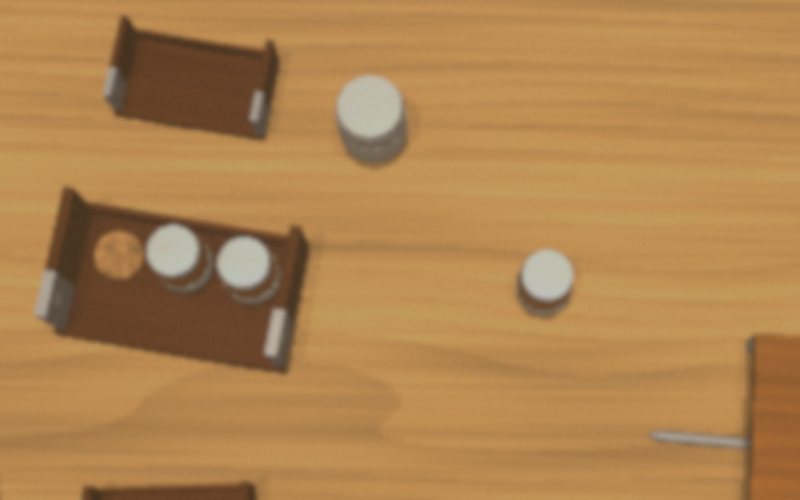

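The crop confirms it: the big rack holds two jars with the cork disc free at its left end, and the loose jar stands alone to the right. Rack yaw is about -8.8°. Turning the tool and heading over the jar.

```bash
cat >> h.py <<'E'
from scipy.spatial.transform import Rotation as Ro
def go(x,y,z,yaw=None):
    "remaining tool-frame shift (mm) to world target after turning to yaw; and turn"
    s=telemetry.observe();R=Ro.from_euler("xyz",s["tool_rot"])
    T=R if yaw is None else Ro.from_euler("xyz",[np.pi,0,np.radians(yaw)])
    print("t",round(s["clock"],2),"pos",s["position"].round(4),"rpy",np.degrees(s["tool_rot"]).round(2),"w",round(s["grip_width"],4),"F",s["force"].round(1))
    print("turn deg",(R.inv()*T).as_rotvec(degrees=True).round(2),"then shift mm",(T.inv().apply(np.array([x,y,z])-s["position"])*1000).round(1))
E
python3 -m crank '0.085 0 0 0 0 0 6.84;0.085 0 0 0 0 0 6.84;0.085 0 0 0 0 0 6.84;0.085 0 0 0 0 0 6.84;0.085 0 0 0 0 0 6.84;0.085 0 0 0 0 0 6.84;0.085 0 0 0 0 0 6.84;0.085 0 0 0 0 0 6.84' 40
python3 -c "
from h import *
go(.594,-.1845,.15,81.2);print(telemetry.observe()['qpos'].round(2))"
```

```text
clock: 0.77
position: [0.2501, 0.5726, 0.25]
tool_rot: [-3.141, 0.001, 1.769]
force: [0.4, -0.4, -0.4]
grip_width: 0.0851
finger_force: 0.0
t 0.77 pos [0.2501 0.5726 0.25  ] rpy [-1.7998e+02  3.0000e-02  1.0135e+02] w 0.0851 F [ 0.4 -0.4 -0.4]
turn deg [-1.000e-02  3.000e-02  2.015e+01] then shift mm [-695.6  455.7  100. ]
[-1.39  0.53  0.2   1.61 -0.12  1.01 -0.95]
```

```bash
python3 -m crank '0.085 0 0 0 0 0 6.72;0.085 0 0 0 0 0 6.72;0.085 0 0 0 0 0 6.72;0.085 -0.01 0.006 0 0 0 0;0.085 -0.02 0.013 0 0 0 0;0.085 -0.025 0.016 0 0 0 0;0.085 -0.025 0.016 0 0 0 0;0.085 -0.025 0.016 0 0 0 0'
python3 -m crank '0.085 -0.025 0.016 0 0 0 0;0.085 -0.025 0.016 0 0 0 0;0.085 -0.025 0.016 0 0 0 0;0.085 -0.025 0.016 0 0 0 0;0.085 -0.025 0.016 0 0 0 0;0.085 -0.025 0.016 0 0 0 0;0.085 -0.025 0.016 0 0 0 0;0.085 -0.025 0.016 0 0 0 0'
python3 -c "
from h import *
go(.594,-.1845,.15,81.2);print(telemetry.observe()['qpos'].round(2))"
```

```text
clock: 1.43
position: [0.3014, 0.4569, 0.2501]
tool_rot: [3.142, 0.001, 1.427]
force: [1.5, 0.3, -0.6]
grip_width: 0.085
finger_force: 0.0
clock: 2.1
position: [0.3982, 0.2402, 0.2503]
tool_rot: [-3.142, 0.0, 1.426]
force: [-0.0, 0.5, -0.4]
grip_width: 0.0852
finger_force: 0.0
t 2.1 pos [0.3982 0.2402 0.2503] rpy [-1.800e+02  1.000e-02  8.172e+01] w 0.0852 F [-0.   0.5 -0.4]
turn deg [-0.    0.01  0.52] then shift mm [-389.8  258.5  100.3]
[-0.98  0.28  0.38  2.02 -0.14  0.86 -0.67]
```

```bash
python3 -m crank '0.085 -0.025 0.0165 0 0 0 0.5;0.085 -0.025 0.0165 0 0 0 0;0.085 -0.025 0.0165 0 0 0 0;0.085 -0.025 0.0165 0 0 0 0;0.085 -0.025 0.0165 0 0 0 0;0.085 -0.025 0.0165 0 0 0 0;0.085 -0.025 0.0165 0 0 0 0;0.085 -0.025 0.0165 0 0 0 0'
python3 -m crank '0.085 -0.025 0.0165 0 0 0 0;0.085 -0.025 0.0165 0 0 0 0;0.085 -0.025 0.0165 0 0 0 0;0.085 -0.025 0.0165 0 0 0 0;0.085 -0.025 0.0165 0.01 0 0 0;0.085 -0.025 0.0165 0.02 0 0 0;0.085 -0.025 0.0165 0.02 0 0 0;0.085 -0.015 0.011 0.02 0 0 0'
python3 - <<'E'
from h import *
go(.594,-.1845,.048,81.2);print(telemetry.observe()['qpos'].round(2))
f=grab_frame("scene");save(f,"jar1.png",(180,150,460,360),2.5);print(proj(f,[[.594,-.1845,.07],[.594,-.1845,0]]))
E
```

```text
clock: 2.77
position: [0.4973, 0.0223, 0.2502]
tool_rot: [-3.141, 0.0, 1.418]
force: [-0.6, 0.6, -0.3]
grip_width: 0.0846
finger_force: 0.0
clock: 3.43
position: [0.5925, -0.1867, 0.1793]
tool_rot: [3.141, 0.001, 1.415]
force: [-0.0, -0.0, 0.5]
grip_width: 0.0851
finger_force: 0.0
t 3.43 pos [ 0.5925 -0.1867  0.1793] rpy [1.7999e+02 5.0000e-02 8.1100e+01] w 0.0851 F [-0.  -0.   0.5]
turn deg [ 0.01  0.05 -0.1 ] then shift mm [  2.4   1.1 131.3]
[-0.07  0.64  0.43  1.69 -0.32  0.88  0.33]
[[299.79931151 257.03589176]
 [300.63881693 273.149812  ]]
```

View pics/jar1.png

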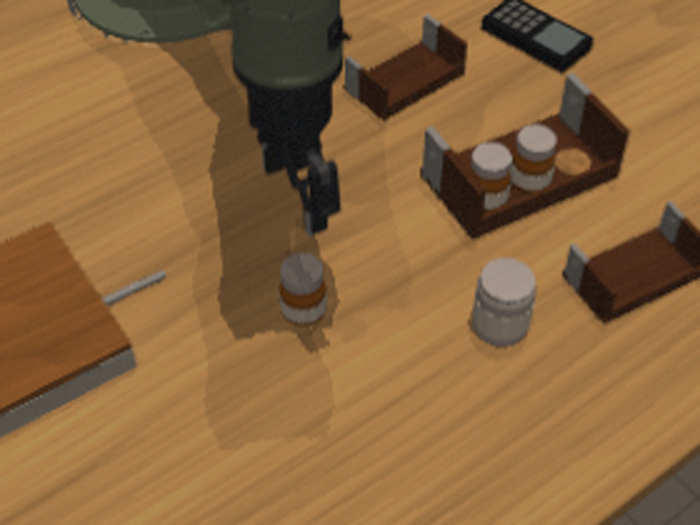

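The gripper hangs over the jar: its lid is at crop (302,270), and the estimate projects to (300,268), so they agree. Descending and gripping.

```bash
python3 -m crank '0.085 0 0 0.02 0 0 0;0.085 0.001 0 0.02 0 0 0;0.085 0 0 0.02 0 0 0;0.085 0 0 0.02 0 0 0;0.085 0 0 0.02 0 0 0;0.085 0 0 0.02 0 0 0;0.085 0 0 0.01 0 0 0;0.085 0 0 0 0 0 0'
python3 -c "
from h import *
go(.594,-.1845,.048,81.2)"
python3 -m crank '0.03 0 0 0 0 0 0;0.03 0 0 0 0 0 0;0.03 0 0 0 0 0 0;0.03 0 0 0 0 0 0;0.03 0 0 0 0 0 0;0.03 0 0 0 0 0 0;0.03 0 0 0 0 0 0;0.03 0 0 0 0 0 0' 40
```

```text
clock: 4.15
position: [0.5914, -0.182, 0.0484]
tool_rot: [-3.138, -0.0, 1.416]
force: [0.2, -0.7, 0.4]
grip_width: 0.085
finger_force: 0.0
t 4.15 pos [ 0.5914 -0.182   0.0484] rpy [-1.7981e+02 -1.0000e-02  8.1130e+01] w 0.085 F [ 0.2 -0.7  0.4]
turn deg [-0.19 -0.01 -0.07] then shift mm [-2.   2.9  0.4]
clock: 4.82
position: [0.5937, -0.1824, 0.0519]
tool_rot: [3.139, 0.0, 1.414]
force: [-1.7, 0.6, 11.6]
grip_width: 0.047
finger_force: 39.4
```

```bash
python3 -m crank '0.03 0 0 -0.005 0 0 0;0.03 0 0 -0.01 0 0 0;0.03 0 0 -0.015 0 0 0;0.03 0 0 -0.02 0 0 0;0.03 0 0 -0.02 0 0 0;0.03 0 0 -0.02 0 0 0;0.03 0 0 -0.01 0 0 0;0.03 0 0 0 0 0 0'
python3 - <<'E'
from h import *
f=grab_frame("scene");go(.618,.199,.16,81.2);save(f,"jar2.png",(230,170,390,310),3)
E
```

```text
clock: 5.48
position: [0.594, -0.1824, 0.153]
tool_rot: [3.138, 0.0, 1.414]
force: [1.4, -0.1, -1.7]
grip_width: 0.0469
finger_force: 41.5
t 5.53 pos [ 0.5934 -0.1821  0.1513] rpy [ 1.799e+02 -1.000e-02  8.104e+01] w 0.0473 F [-0.8 -0.2 -1.9]
turn deg [ 0.1  -0.01 -0.16] then shift mm [380.3 -34.   -8.7]
```

View pics/jar2.png

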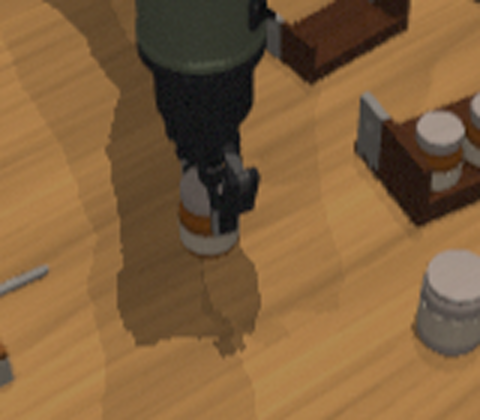

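The jar is held upright and clear of the counter, at crop (208,215). Carrying it over the free place.

```bash
python3 -m crank '0.03 0.008 -0.001 -0.01 0 0 0;0.03 0.016 -0.002 -0.01 0 0 0;0.03 0.024 -0.002 -0.01 0 0 0;0.03 0.025 -0.002 0 0 0 0;0.03 0.025 -0.002 0 0 0 0;0.03 0.025 -0.002 0 0 0 0;0.03 0.025 -0.002 0 0 0 0;0.03 0.025 -0.002 0 0 0 0'
python3 -m crank '0.03 0.025 -0.002 0 0 0 0;0.03 0.025 -0.002 0 0 0 0;0.03 0.025 -0.002 0 0 0 0;0.03 0.025 -0.002 0 0 0 0;0.03 0.025 -0.002 0 0 0 0;0.03 0.025 -0.003 0 0 0 0;0.03 0.025 -0.003 0 0 0 0;0.03 0.02 -0.004 0 0 0 0'
python3 -m crank '0.03 0.01 -0.001 0 0 0 0;0.03 0.004 0 0 0 0 0;0.03 0 0 0 0 0 0;0.03 0 0 0 0 0 0;0.03 0 0 0 0 0 0;0.03 0 0 0 0 0 0;0.03 0 0 0 0 0 0;0.03 0 0 0 0 0 0'
python3 -c "
from h import *
go(.618,.201,.070,81.2)"
```

```text
clock: 6.2
position: [0.6045, -0.007, 0.1797]
tool_rot: [-3.14, 0.0, 1.414]
force: [-0.5, 0.4, -1.8]
grip_width: 0.047
finger_force: 41.7
clock: 6.87
position: [0.615, 0.1895, 0.1795]
tool_rot: [-3.14, 0.0, 1.416]
force: [0.8, -0.5, -1.9]
grip_width: 0.0467
finger_force: 41.7
clock: 7.53
position: [0.6171, 0.2002, 0.1804]
tool_rot: [3.142, -0.0, 1.413]
force: [0.1, -0.0, -2.1]
grip_width: 0.0474
finger_force: 41.7
t 7.53 pos [0.6171 0.2002 0.1804] rpy [180.    -0.    80.98] w 0.0474 F [ 0.1 -0.  -2.1]
turn deg [ 0.   -0.   -0.22] then shift mm [  0.9   0.8 110.4]
```

```bash
python3 -m crank '0.03 0.001 0.001 0.01 0 0 0;0.03 0 0 0.015 0 0 0;0.03 0 0 0.015 0 0 0;0.03 0 0 0.015 0 0 0;0.03 0 0 0.01 0 0 0;0.03 0 0 0.01 0 0 0;0.03 0 0 0 0 0 0;0.03 0 0 0 0 0 0'
python3 - <<'E'
from h import *
go(.618,.201,.067,81.2);f=grab_frame("scene");save(f,"jar3.png",(330,160,450,260),6);print((proj(f,[[.618,.199,.012],[.618,.199,.082]])-[330,160])*6)
E
```

```text
clock: 8.2
position: [0.6181, 0.2015, 0.105]
tool_rot: [-3.141, 0.0, 1.414]
force: [-0.2, -0.2, -1.6]
grip_width: 0.047
finger_force: 41.7
t 8.2 pos [0.6181 0.2015 0.105 ] rpy [-1.7998e+02  2.0000e-02  8.1010e+01] w 0.047 F [-0.2 -0.2 -1.6]
turn deg [-0.02  0.02 -0.19] then shift mm [-0.5 -0.1 38. ]
[[468.69227503 328.72614106]
 [489.36607192 228.26717554]]
```

View pics/jar3.png

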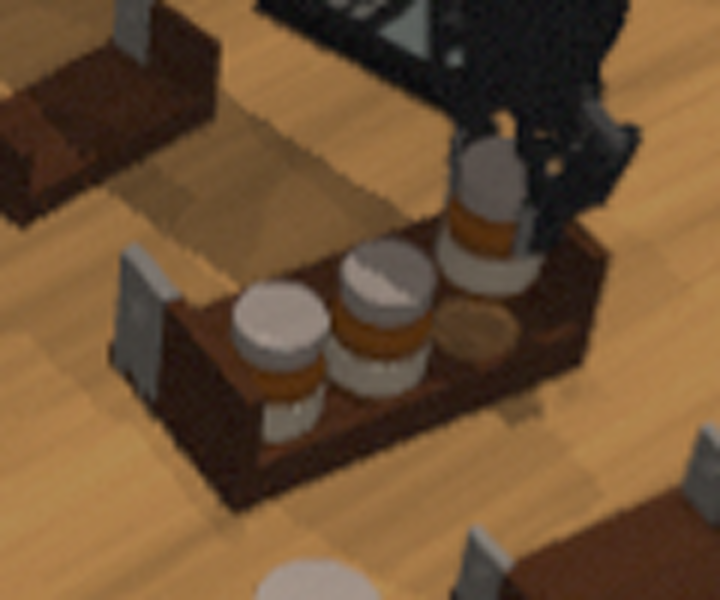

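The held jar hangs squarely above the disc (disc at crop (476,331), jar base centre near (490,268)). Lowering.

```bash
python3 -m crank '0.03 0 0 0.008 0 0 0;0.03 0 0 0.008 0 0 0;0.03 0 0 0.008 0 0 0;0.03 0 0 0.006 0 0 0;0.03 0 0 0.004 0 0 0;0.03 0 0 0.002 0 0 0;0.03 0 0 0 0 0 0;0.03 0 0 0 0 0 0'
python3 -m crank '0.03 0 0 0.001 0 0 0;0.03 0 0 0.001 0 0 0;0.03 0 0 0.001 0 0 0;0.03 0 0 0.001 0 0 0;0.03 0 0 0.001 0 0 0;0.03 0 0 0 0 0 0;0.03 0 0 0 0 0 0;0.03 0 0 0 0 0 0'
```

```text
clock: 8.92
position: [0.6182, 0.2016, 0.0694]
tool_rot: [3.141, 0.0, 1.414]
force: [0.2, 0.2, -1.4]
grip_width: 0.047
finger_force: 41.7
clock: 9.58
position: [0.6182, 0.2016, 0.0643]
tool_rot: [-3.142, 0.0, 1.414]
force: [0.8, -0.3, -2.0]
grip_width: 0.0471
finger_force: 41.7
```

```bash
python3 -m crank '0.03 0 0 0.001 0 0 0;0.03 0 0 0 0 0 0;0.03 0 0 0.001 0 0 0;0.03 0 0 0 0 0 0;0.03 0 0 0 0 0 0;0.03 0 0 0 0 0 0;0.03 0 0 0 0 0 0;0.03 0 0 0 0 0 0'
```

```text
clock: 10.25
position: [0.6183, 0.2017, 0.0639]
tool_rot: [3.141, -0.001, 1.414]
force: [-9.7, -2.0, 24.4]
grip_width: 0.047
finger_force: 44.7
```

```bash
python3 -m crank '0.03 0 0 -0.001 0 0 0;0.055 0 0 0 0 0 0;0.065 0 0 0 0 0 0;0.075 0 0 0 0 0 0;0.08 0 0 0 0 0 0;0.08 0 0 0 0 0 0;0.08 0 0 -0.003 0 0 0;0.08 0 0 -0.007 0 0 0'
python3 -m crank '0.08 0 0 -0.01 0 0 0;0.08 0 0 -0.015 0 0 0;0.08 0 0 -0.02 0 0 0;0.08 0 0 -0.025 0 0 0;0.08 0 0 -0.025 0 0 0;0.08 0 0 -0.025 0 0 0;0.08 0 0 -0.025 0 0 0;0.08 0 0 -0.01 0 0 0'
python3 - <<'E'
from h import *
f=np.load("top0.npy",allow_pickle=True).item()
# rod axis in original (unobstructed) top and scene pictures
for n,roi in(("top",(390,295,437,315)),("scene",(215,250,250,275))):
    f=np.load(n+"0.npy",allow_pickle=True).item();hsv=cv2.cvtColor(f["pixels"],cv2.COLOR_RGB2HSV)
    m=np.zeros((480,640),np.uint8);m[roi[1]:roi[3],roi[0]:roi[2]]=1
    m&=(hsv[:,:,1]<95).astype(np.uint8)
    ys,xs=np.nonzero(m);print(n,len(xs),xs.min(),xs.max())
    vx,vy,x0,y0=cv2.fitLine(np.c_[xs,ys].astype(np.float32),cv2.DIST_L2,0,.01,.01).ravel()
    t=(xs-x0)*vx+(ys-y0)*vy
    e=[[x0+vx*k,y0+vy*k] for k in(t.min()-.5,t.max()+.5)];print(np.round(e,1));q=plane(f,e,.006);print(q.round(4));d=q[1]-q[0];print(np.degrees(np.arctan2(d[1],d[0])))
go(.455,-.30,.1,0)
f=grab_frame("scene");save(f,"jar4.png",(330,160,450,260),6)
E
```

```text
clock: 10.92
position: [0.6177, 0.2015, 0.0729]
tool_rot: [-3.14, 0.001, 1.414]
force: [-0.2, -0.7, 0.1]
grip_width: 0.0802
finger_force: 0.0
clock: 11.58
position: [0.6192, 0.2016, 0.2328]
tool_rot: [3.138, -0.002, 1.414]
force: [0.8, 0.3, -0.1]
grip_width: 0.0799
finger_force: 0.0
top 161 400 436
[[399.5 303.5]
 [436.6 306.8]]
[[ 0.4648 -0.2806  0.006 ]
 [ 0.4589 -0.363   0.006 ]]
-94.0995112809988
scene 101 221 245
[[220.7 270.4]
 [245.8 258.5]]
[[ 0.4584 -0.3567  0.006 ]
 [ 0.4639 -0.2797  0.006 ]]
85.95987906039535
t 11.58 pos [0.6192 0.2016 0.2328] rpy [ 1.7978e+02 -1.3000e-01  8.1000e+01] w 0.0799 F [ 0.8  0.3 -0.1]
turn deg [ 0.09 -0.27 81.  ] then shift mm [-164.2  501.6  132.8]
```

View pics/jar4.png

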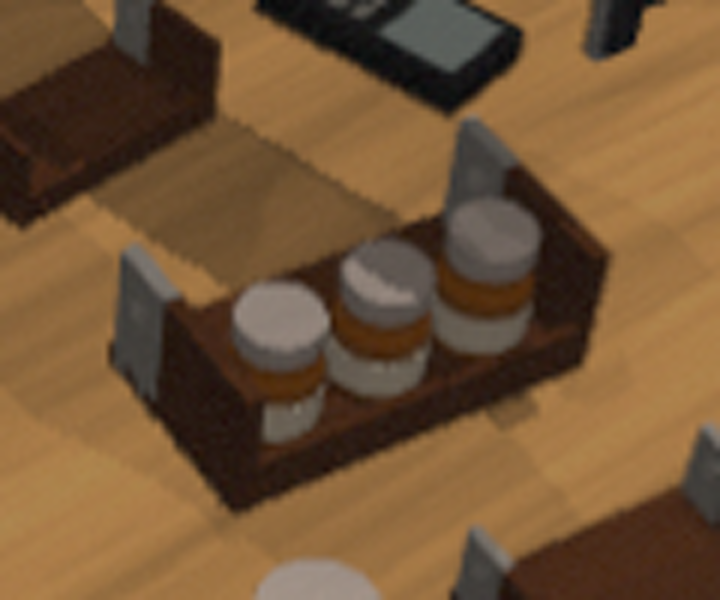

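All three jars stand upright in a row, the placed one at crop (485,275). Next the bar: both views give its axis at 85.95° with the tip at (0.4645, -0.280). I'll grip the rod 45 mm from the tip.

```bash
python3 -m crank '0.06 0 0 0 0 0 -4.95;0.06 -0.01 0.003 0 0 0 0;0.06 -0.02 0.006 0 0 0 0;0.06 -0.028 0.01 0 0 0 0;0.06 -0.028 0.01 0 0 0 0;0.06 -0.028 0.01 0 0 0 0;0.06 -0.028 0.01 0 0 0 0;0.06 -0.028 0.01 0 0 0 0'
python3 -m crank '0.06 -0.028 0.01 0 0 0 0;0.06 -0.028 0.01 0 0 0 0;0.06 -0.028 0.01 0 0 0 0;0.06 -0.028 0.01 0 0 0 0;0.06 -0.028 0.01 0 0 0 0;0.06 -0.028 0.01 0 0 0 0;0.06 -0.028 0.01 0 0 0 0;0.06 -0.028 0.01 0 0 0 0'
python3 -c "
from h import *
go(.4613,-.3251,.1,85.95);print(telemetry.observe()['qpos'].round(2))"
```

```text
clock: 12.3
position: [0.665, 0.0255, 0.228]
tool_rot: [-3.141, 0.0, 1.498]
force: [-0.6, 0.2, -1.0]
grip_width: 0.0602
finger_force: 0.0
clock: 12.97
position: [0.7287, -0.2036, 0.2279]
tool_rot: [-3.141, 0.0, 1.498]
force: [0.2, 0.1, 0.5]
grip_width: 0.0599
finger_force: 0.0
t 12.97 pos [ 0.7287 -0.2036  0.2279] rpy [-1.7995e+02  1.0000e-02  8.5800e+01] w 0.0599 F [0.2 0.1 0.5]
turn deg [-0.05  0.01 -0.15] then shift mm [-140.1 -258.2  127.9]
[-0.02  0.81  0.43  1.22 -0.33  1.18  0.34]
```

```bash
python3 -m crank '0.05 -0.007 -0.012 0 0 0 -0.15;0.05 -0.012 -0.022 0 0 0 0;0.05 -0.014 -0.026 0.005 0 0 0;0.05 -0.014 -0.026 0.01 0 0 0;0.05 -0.014 -0.026 0.015 0 0 0;0.05 -0.014 -0.026 0.02 0 0 0;0.05 -0.014 -0.026 0.02 0 0 0;0.05 -0.014 -0.026 0.02 0 0 0'
python3 -m crank '0.05 -0.014 -0.026 0.02 0 0 0;0.05 -0.014 -0.026 0.015 0 0 0;0.05 -0.009 -0.016 0.003 0 0 0;0.05 0 0 0 0 0 0;0.05 0 0 0 0 0 0;0.05 0 0 0 0 0 0;0.05 0 0 0 0 0 0;0.05 0 0 0 0 0 0'
python3 -c "
from h import *
go(.4613,-.3251,.021,85.95);print(telemetry.observe()['qpos'].round(2))"
```

```text
clock: 13.63
position: [0.5304, -0.292, 0.1375]
tool_rot: [-3.141, 0.0, 1.5]
force: [0.9, -1.4, 0.1]
grip_width: 0.05
finger_force: 0.0
clock: 14.3
position: [0.463, -0.323, 0.1004]
tool_rot: [3.141, 0.0, 1.504]
force: [-0.2, -0.6, -0.1]
grip_width: 0.0499
finger_force: 0.0
t 14.3 pos [ 0.463  -0.323   0.1004] rpy [179.97   0.    86.16] w 0.0499 F [-0.2 -0.6 -0.1]
turn deg [0.03 0.   0.21] then shift mm [-2.3 -1.6 79.4]
[ 0.26  0.67  0.35  1.89 -0.36  0.65  0.76]
```

```bash
python3 -m crank '0.04 -0.002 -0.0015 0.015 0 0 0;0.04 0 0 0.018 0 0 0;0.04 0 0 0.018 0 0 0;0.04 0 0 0.012 0 0 0;0.04 0 0 0.01 0 0 0;0.04 0 0 0.005 0 0 0;0.04 0 0 0 0 0 0;0.04 0 0 0 0 0 0'
python3 -m crank '0.02 0 0 0 0 0 0;0.015 0 0 0 0 0 0;0.012 0 0 0 0 0 0;0.005 0 0 0 0 0 0;0.005 0 0 0 0 0 0;0.005 0 0 0 0 0 0;0.005 0 0 0 0 0 0;0.005 0 0 0 0 0 0' 40
python3 -c "
from h import *
go(.4613,-.3251,.021,85.95)"
```

```text
clock: 14.97
position: [0.4608, -0.3254, 0.0226]
tool_rot: [3.141, 0.0, 1.503]
force: [-0.1, -0.3, 1.1]
grip_width: 0.0399
finger_force: 0.0
clock: 15.63
position: [0.4609, -0.3254, 0.0229]
tool_rot: [3.141, 0.0, 1.503]
force: [-0.9, 0.7, 5.6]
grip_width: 0.0076
finger_force: 39.3
t 15.63 pos [ 0.4609 -0.3254  0.0229] rpy [1.7995e+02 1.0000e-02 8.6120e+01] w 0.0076 F [-0.9  0.7  5.6]
turn deg [0.05 0.01 0.17] then shift mm [0.3 0.4 1.9]
```

```bash
python3 -m crank '0.005 0.005 0 0 0 0 0;0.005 0.01 0 0 0 0 0;0.005 0.015 0 0 0 0 0;0.005 0.015 0 0 0 0 0;0.005 0.02 0 0 0 0 0;0.005 0.02 0 0 0 0 0;0.005 0.02 0 0 0 0 0;0.005 0.02 0 0 0 0 0'
python3 -m crank '0.005 0.02 0 0 0 0 0;0.005 0.02 0 0 0 0 0;0.005 0.02 0 0 0 0 0;0.005 0.02 0 0 0 0 0;0.005 0.02 0 0 0 0 0;0.005 0.015 0 0 0 0 0;0.005 0.01 0 0 0 0 0;0.005 0 0 0 0 0 0'
python3 -m crank '0.005 0 0 0 0 0 0;0.02 0 0 0 0 0 0;0.03 0 0 0 0 0 0;0.04 0 0 0 0 0 0;0.04 0 0 -0.01 0 0 0;0.04 0 0 -0.02 0 0 0;0.04 -0.02 0 -0.02 0 0 0;0.04 -0.02 0 -0.02 0 0 0'
python3 - <<'E'
from h import *
go(.465,-.25,.1,86)
f=grab_frame("scene");save(f,"bar1.png",(130,170,390,330),3);np.save("s1.npy",f,allow_pickle=True)
f=grab_frame("top");np.save("t1.npy",f,allow_pickle=True)
E
```

```text
clock: 16.3
position: [0.4694, -0.2, 0.0228]
tool_rot: [3.14, 0.001, 1.503]
force: [-0.6, -5.8, 7.1]
grip_width: 0.0081
finger_force: 39.7
clock: 16.97
position: [0.478, -0.0733, 0.0228]
tool_rot: [3.141, -0.001, 1.506]
force: [1.4, 8.8, 12.2]
grip_width: 0.008
finger_force: 40.3
clock: 17.63
position: [0.4745, -0.1156, 0.0936]
tool_rot: [-3.141, -0.0, 1.505]
force: [1.0, -0.3, 0.0]
grip_width: 0.0402
finger_force: 0.0
t 17.63 pos [ 0.4745 -0.1156  0.0936] rpy [-1.7996e+02 -1.0000e-02  8.6210e+01] w 0.0402 F [ 1.  -0.3  0. ]
turn deg [-0.04 -0.01  0.21] then shift mm [-1.347e+02 -1.000e-01 -6.400e+00]
```

View pics/bar1.png

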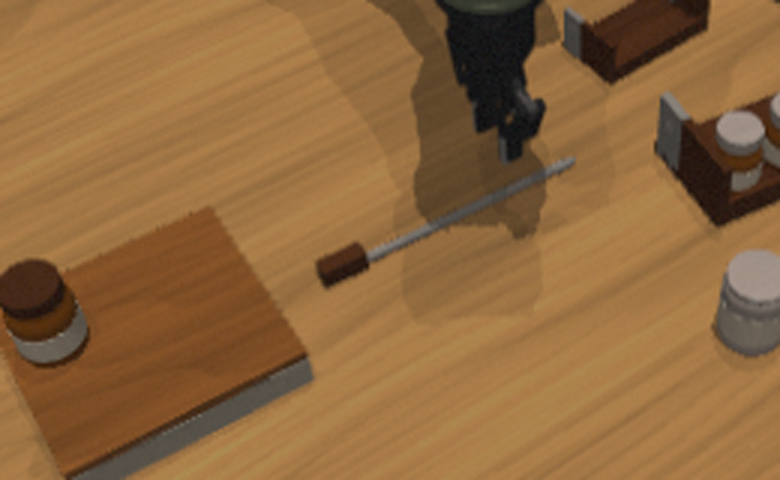

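The bar is fully out: handle at crop (343,265), shoulder near (367,258), tip near (573,161). Measuring its axis.

Run:
```python
from h import *
f=np.load("s1.npy",allow_pickle=True).item()
uv=lambda x,y:[130+(x+.5)/3-.5,170+(y+.5)/3-.5]
q=plane(f,[uv(367,258),uv(573,161)],.005);print(q.round(4),np.linalg.norm(q[1]-q[0]))
for n in("s1","t1"):
    f=np.load(n+".npy",allow_pickle=True).item();hsv=cv2.cvtColor(f["pixels"],cv2.COLOR_RGB2HSV)
    X,Y=np.meshgrid(np.arange(640),np.arange(480));W=plane(f,np.c_[X.ravel(),Y.ravel()],.006).reshape(480,640,3)
    d=q[1]-q[0];d/=np.linalg.norm(d);s=(W-q[0])@d;l=(W-q[0])@np.array([-d[1],d[0],0])
    m=(abs(l)<.012)&(s>.01)&(s<.25)&(hsv[:,:,1]<80)
    P=W[m];S=s[m];print(n,m.sum(),"tip s",np.percentile(S,[1,99]).round(4))
    c=np.polyfit(P[:,1],P[:,0],1);print("axis angle",90-np.degrees(np.arctan(c[0])),"x at y=-.1,-.2,-.3",np.polyval(c,[-.1,-.2,-.3]).round(4))
    W2=plane(f,np.c_[X.ravel(),Y.ravel()],.024).reshape(480,640,3);l=(W2-q[0])@np.array([-d[1],d[0],0]);s=(W2-q[0])@d
    m=(abs(l)<.008)&(s<.02)&(s>-.08)&(hsv[:,:,2]<110)&(hsv[:,:,1]>90)
    if m.sum():print("handle",m.sum(),W2[m].mean(0).round(4),np.percentile(s[m],[2,98]).round(3))
```

```text
[[ 0.4648 -0.2601  0.005 ]
 [ 0.4816 -0.0307  0.005 ]] 0.23003037659877484
s1 236 tip s [0.0122 0.2278]
axis angle 86.12276101878986 x at y=-.1,-.2,-.3 [0.4759 0.4692 0.4624]
handle 74 [ 0.4632 -0.2868  0.024 ] [-0.049 -0.004]
t1 912 tip s [0.0161 0.2481]
axis angle 86.11606405679446 x at y=-.1,-.2,-.3 [0.4767 0.4699 0.4631]
handle 3 [ 0.4555 -0.2881  0.024 ] [-0.031 -0.027]
```

```bash
python3 -m crank '0.045 -0.01 0 0 0 0 0;0.045 -0.025 0 0 0 0 0;0.045 -0.025 0 0 0 0 0;0.045 -0.025 0 0 0 0 0;0.045 -0.025 0 0 0 0 0;0.045 -0.025 0 0 0 0 0;0.045 -0.02 0 0 0 0 0;0.045 -0.015 0 0 0 0 0'
python3 -m crank '0.045 0 0 0.01 0 0 0;0.045 0 0 0.015 0 0 0;0.045 0 0 0.015 0 0 0;0.045 0 0 0.012 0 0 0;0.045 0 0 0.01 0 0 0;0.045 0 0 0.007 0 0 0;0.045 0 0 0.003 0 0 0;0.045 0 0 0 0 0 0'
python3 -c "
from h import *
go(.4638,-.285,.021,86.12)"
```

```text
clock: 18.4
position: [0.4624, -0.2872, 0.0917]
tool_rot: [-3.14, 0.0, 1.502]
force: [-0.9, -0.2, -0.4]
grip_width: 0.0448
finger_force: 0.0
clock: 19.07
position: [0.4631, -0.2852, 0.0198]
tool_rot: [-3.141, -0.0, 1.503]
force: [-0.4, -0.3, -0.3]
grip_width: 0.0449
finger_force: 0.0
t 19.07 pos [ 0.4631 -0.2852  0.0198] rpy [-1.7996e+02 -2.0000e-02  8.6130e+01] w 0.0449 F [-0.4 -0.3 -0.3]
turn deg [-0.04 -0.02  0.01] then shift mm [ 0.2  0.7 -1.2]
```

```bash
python3 -m crank '0.03 0 0.0005 -0.0015 0 0 0;0.02 0 0 0 0 0 0;0.01 0 0 0 0 0 0;0.01 0 0 0 0 0 0;0.01 0 0 0 0 0 0;0.01 0 0 0 0 0 0;0.01 0 0 0 0 0 0;0.01 0 0 0 0 0 0' 80
python3 -m crank '0.01 0 0 -0.005 0 0 0;0.01 0 0 -0.01 0 0 0;0.01 0 0 -0.01 0 0 0;0.01 0 0 -0.01 0 0 0;0.01 0 0 -0.01 0 0 0;0.01 0 0 -0.006 0 0 0;0.01 0 0 0 0 0 0;0.01 0 0 0 0 0 0'
python3 -c "
from h import *
R=np.radians(-8.8);ex=np.array([np.cos(R),np.sin(R)]);ey=np.array([-ex[1],ex[0]])
c=np.array([.5885,.1407])
for y in(-398,-362):
    p=c-.035*ex+y*.001*ey;print(y,p);go(*p,.0723,81.2)
f=grab_frame('scene');np.save('s2.npy',f,allow_pickle=True);save(f,'bar2.png',(180,150,440,310),3)
f=grab_frame('top');np.save('t2.npy',f,allow_pickle=True)"
```

```text
clock: 19.73
position: [0.4643, -0.2856, 0.0228]
tool_rot: [3.14, 0.0, 1.503]
force: [-1.5, 0.3, 10.0]
grip_width: 0.0163
finger_force: 78.8
clock: 20.4
position: [0.4641, -0.2853, 0.0732]
tool_rot: [3.141, 0.0, 1.503]
force: [-0.1, 1.0, -1.7]
grip_width: 0.0165
finger_force: 78.1
-398 [ 0.49302364 -0.24726039]
t 20.4 pos [ 0.4641 -0.2853  0.0732] rpy [1.7996e+02 1.0000e-02 8.6140e+01] w 0.0165 F [-0.1  1.  -1.7]
turn deg [0.04 0.01 4.94] then shift mm [42.  22.8  0.9]
-362 [ 0.49853113 -0.21168417]
t 20.4 pos [ 0.4641 -0.2853  0.0732] rpy [1.7996e+02 1.0000e-02 8.6140e+01] w 0.0165 F [-0.1  1.  -1.7]
turn deg [0.04 0.01 4.94] then shift mm [78.  22.8  0.9]
```

View pics/bar2.png

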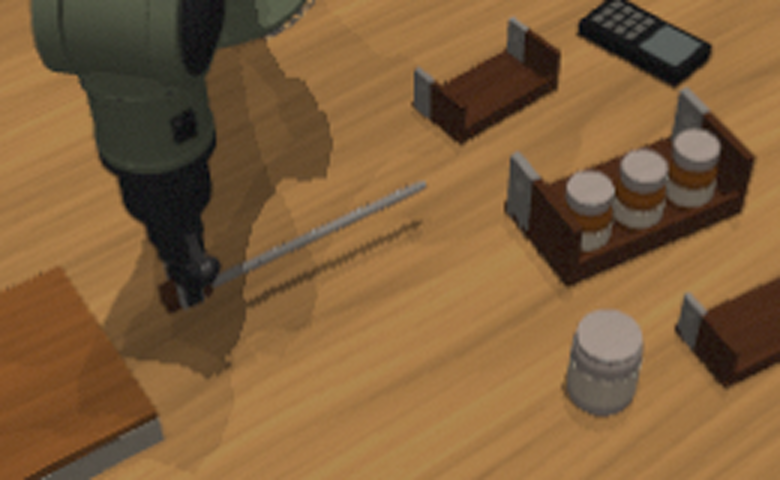

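The bar is held and looks level: handle at crop (190,285), tip at (425,186). Aligning it with the eyelet axis.

```bash
python3 -m crank '0.01 0 0.005 0 0 0 1;0.01 0 0.006 0 0 0 2;0.01 0 0.006 0 0 0 1.94;0.01 0.01 0.006 0 0 0 0;0.01 0.015 0 0 0 0 0;0.01 0.012 0 0 0 0 0;0.01 0.005 0 0 0 0 0;0.01 0 0 0 0 0 0'
cat > m.py <<'E'
from h import *
s=telemetry.observe();go(.49302,-.24726,.0723,81.2)
R=Ro.from_euler("xyz",s["tool_rot"]).as_matrix();p=s["position"]
tip0=p+R@[.2575,0,.0155];sh=p+R@[.0225,0,.0155];N=[]
d=(tip0-sh)/.235;lat=np.array([-d[1],d[0],0])
for n in("scene","top"):
    f=grab_frame(n);np.save(n+"3.npy",f,allow_pickle=True)
    hsv=cv2.cvtColor(f["pixels"],cv2.COLOR_RGB2HSV)
    a,b=proj(f,[sh+d*.05,tip0-d*.02]);u=(b-a)/np.linalg.norm(b-a);v=np.array([-u[1],u[0]])
    X,Y=np.meshgrid(np.arange(640),np.arange(480));D=np.dstack([X,Y])-a
    S=D@u;L=D@v;m=(abs(L)<6)&(S>0)&(S<np.linalg.norm(b-a))&(hsv[:,:,1]<80)&(hsv[:,:,2]>70)
    c=np.polyfit(S[m],L[m],1)
    o=[a+u*t+v*np.polyval(c,t) for t in(0,np.linalg.norm(b-a))]
    print(n,m.sum(),"pixel offset near,far",np.polyval(c,[0,np.linalg.norm(b-a)]).round(2))
    # tip end
    m2=(abs(L-np.polyval(c,S))<1.5)&(S>0)&(S<np.linalg.norm(b-a)+25)&(hsv[:,:,1]<80)&(hsv[:,:,2]>70)
    Rc=np.array(f["R"]);cc=-Rc.T@f["t"];r=rays(f,o)@Rc;n_=np.cross(r[0],r[1]);n_/=np.linalg.norm(n_);N.append((n_,cc))
    print("  px of max S",(a+u*S[m2].max()).round(1),"tip pred",proj(f,[tip0]).round(1))
for s_ in(.05,.215):
    # point on both planes at station s_
    A=np.array([N[0][0],N[1][0],d]);X=np.linalg.solve(A,[N[0][0]@N[0][1],N[1][0]@N[1][1],d@(sh+d*s_)])
    e=X-(sh+d*s_);print("station",s_,X.round(4),"off lat,z mm",(e@lat*1e3).round(1),(e[2]*1e3).round(1))
E
python3 m.py
```

```text
clock: 21.17
position: [0.4935, -0.2446, 0.0726]
tool_rot: [-3.141, -0.001, 1.419]
force: [0.5, -1.3, -0.8]
grip_width: 0.0162
finger_force: 78.1
t 21.17 pos [ 0.4935 -0.2446  0.0726] rpy [-1.7997e+02 -4.0000e-02  8.1320e+01] w 0.0162 F [ 0.5 -1.3 -0.8]
turn deg [-0.03 -0.04  0.12] then shift mm [-2.7 -0.1  0.3]
scene 176 pixel offset near,far [0.16 0.13]
  px of max S [359.2 208.4] tip pred [[342.6 215. ]]
top 472 pixel offset near,far [-0.69 -0.26]
  px of max S [252.8 265. ] tip pred [[268.  267.6]]
station 0.05 [ 0.5032 -0.1727  0.055 ] off lat,z mm 1.2 -2.2
station 0.215 [ 0.5289 -0.0097  0.0562] off lat,z mm 0.4 -1.1
```

Measured rod axis: z about 0.0555, direction 8.96°, within 1 mm of the eyelet line. Making a small correction and advancing to the first eyelet, checking force.

```bash
python3 -m crank '0.01 0 0.0006 -0.0006 0 0 0;0.01 0.005 0 0 0 0 0;0.01 0.005 0 0 0 0 0;0.01 0.005 0 0 0 0 0;0.01 0.005 0 0 0 0 0;0.01 0.004 0 0 0 0 0;0.01 0 0 0 0 0 0;0.01 0 0 0 0 0 0'
python3 -m crank '0.01 0.003 0 0 0 0 0;0.01 0.003 0 0 0 0 0;0.01 0.003 0 0 0 0 0;0.01 0.003 0 0 0 0 0;0.01 0.003 0 0 0 0 0;0.01 0 0 0 0 0 0;0.01 0 0 0 0 0 0;0.01 0 0 0 0 0 0'
python3 m.py
```

```text
clock: 21.93
position: [0.4975, -0.2225, 0.0734]
tool_rot: [-3.142, 0.0, 1.418]
force: [-0.8, -0.2, -0.5]
grip_width: 0.0163
finger_force: 78.1
clock: 22.6
position: [0.4997, -0.208, 0.0734]
tool_rot: [3.142, 0.0, 1.417]
force: [0.3, -0.4, -1.4]
grip_width: 0.0162
finger_force: 78.1
t 22.6 pos [ 0.4997 -0.208   0.0734] rpy [1.800e+02 1.000e-02 8.119e+01] w 0.0162 F [ 0.3 -0.4 -1.4]
turn deg [ 0.    0.01 -0.01] then shift mm [-39.8  -0.6   1.1]
scene 173 pixel offset near,far [0.09 0.19]
  px of max S [359.2 208.6] tip pred [[353.8 210.8]]
top 502 pixel offset near,far [-0.48 -0.57]
  px of max S [246.1 263.2] tip pred [[251.2 264.1]]
station 0.05 [ 0.5099 -0.1362  0.0565] off lat,z mm 0.9 -1.4
station 0.215 [0.5351 0.0268 0.0559] off lat,z mm 1.0 -2.0
```

```bash
python3 -m crank '0.01 0.003 0 0 0 0 0;0.01 0.003 0 0 0 0 0;0.01 0.003 0 0 0 0 0;0.01 0.003 0 0 0 0 0;0.01 0.003 0 0 0 0 0;0.01 0.003 0 0 0 0 0;0.01 0 0 0 0 0 0;0.01 0 0 0 0 0 0'
python3 m.py
```

```text
clock: 23.37
position: [0.5025, -0.1899, 0.0734]
tool_rot: [-3.142, 0.0, 1.417]
force: [-0.1, 0.6, -0.8]
grip_width: 0.0166
finger_force: 78.1
t 23.37 pos [ 0.5025 -0.1899  0.0734] rpy [-180.      0.     81.21] w 0.0166 F [-0.1  0.6 -0.8]
turn deg [-0.    0.    0.01] then shift mm [-58.1  -0.6   1.1]
scene 177 pixel offset near,far [0.13 0.11]
  px of max S [359.2 208.6] tip pred [[359.2 208.6]]
top 546 pixel offset near,far [-0.58 -0.36]
  px of max S [243.9 262.9] tip pred [[242.9 262.7]]
station 0.05 [ 0.5126 -0.1181  0.0561] off lat,z mm 1.0 -1.8
station 0.215 [0.5382 0.0449 0.0566] off lat,z mm 0.6 -1.3
```

The tip is through the first eyelet with no contact force. Advancing to the second.

```bash
python3 -m crank '0.01 0.006 0 0 0 0 0;0.01 0.012 0 0 0 0 0;0.01 0.012 0 0 0 0 0;0.01 0.012 0 0 0 0 0;0.01 0.012 0 0 0 0 0;0.01 0.012 0 0 0 0 0;0.01 0.012 0 0 0 0 0;0.01 0.006 0 0 0 0 0'
python3 -m crank '0.01 0.01 0 0 0 0 0;0.01 0.012 0 0 0 0 0;0.01 0.012 0 0 0 0 0;0.01 0.012 0 0 0 0 0;0.01 0.012 0 0 0 0 0;0.01 0.008 0 0 0 0 0;0.01 0.004 0 0 0 0 0;0.01 0 0 0 0 0 0'
python3 - <<'E'
from h import *
R=np.radians(-8.85);ex=np.array([np.cos(R),np.sin(R)]);ey=np.array([-ex[1],ex[0]])
s=telemetry.observe();v=s["position"][:2]-[.5885,.1407];print("rack xy of tcp",v@ex*1e3,v@ey*1e3,"moment",s["moment"]);go(.5539,.1461,.0734,81.15)
E
```

```text
clock: 24.13
position: [0.5157, -0.1048, 0.0733]
tool_rot: [-3.141, -0.001, 1.419]
force: [-0.1, 1.0, -0.8]
grip_width: 0.0163
finger_force: 78.1
clock: 24.8
position: [0.5262, -0.0369, 0.0734]
tool_rot: [-3.142, -0.0, 1.418]
force: [0.4, 0.1, -1.3]
grip_width: 0.0162
finger_force: 78.1
rack xy of tcp -34.237716706913034 -185.0805861896174 moment [-0.0928804   0.02698409  0.01941933]
t 24.8 pos [ 0.5262 -0.0369  0.0734] rpy [-1.800e+02 -1.000e-02  8.126e+01] w 0.0162 F [ 0.4  0.1 -1.3]
turn deg [-0.   -0.01  0.11] then shift mm [185.1  -0.8  -0. ]
```

```bash
python3 -m crank '0.01 0.005 0 0 0 0 0;0.01 0.005 0 0 0 0 0;0.01 0.005 0 0 0 0 0;0.01 0.004 0 0 0 0 0;0.01 0.003 0 0 0 0 0;0.01 0.003 0 0 0 0 0;0.01 0.003 0 0 0 0 0;0.01 0 0 0 0 0 0'
python3 -m crank '0.01 0.003 0 0 0 0 0;0.01 0.003 0 0 0 0 0;0.01 0.003 0 0 0 0 0;0.01 0.003 0 0 0 0 0;0.01 0.003 0 0 0 0 0;0.01 0 0 0 0 0 0;0.01 0 0 0 0 0 0;0.01 0 0 0 0 0 0'
python3 -c "
from h import *
go(.5345,.0201,.0734,81.15)"
```

```text
clock: 25.47
position: [0.5304, -0.0097, 0.0734]
tool_rot: [-3.142, -0.0, 1.418]
force: [-0.7, -0.4, -1.0]
grip_width: 0.0164
finger_force: 78.1
clock: 26.13
position: [0.5326, 0.0044, 0.0734]
tool_rot: [-3.142, 0.0, 1.417]
force: [-0.3, 0.1, -1.0]
grip_width: 0.0162
finger_force: 78.1
t 26.13 pos [0.5326 0.0044 0.0734] rpy [-1.800e+02  1.000e-02  8.118e+01] w 0.0162 F [-0.3  0.1 -1. ]
turn deg [-0.    0.01  0.03] then shift mm [15.8 -0.5  0. ]
```

```bash
python3 -m crank '0.01 0.003 0 0 0 0 0;0.01 0.003 0 0 0 0 0;0.01 0.003 0 0 0 0 0;0.01 0.002 0 0 0 0 0;0.01 0.001 0 0 0 0 0;0.01 0.001 0 0 0 0 0;0.01 0 0 0 0 0 0;0.01 0 0 0 0 0 0'
python3 -m crank '0.01 0.001 0 0 0 0 0;0.01 0.001 0 0 0 0 0;0.01 0 0 0 0 0 0;0.01 0 0 0 0 0 0;0.01 0 0 0 0 0 0;0.01 0 0 0 0 0 0;0.01 0 0 0 0 0 0;0.01 0 0 0 0 0 0'
```

```text
clock: 26.8
position: [0.5346, 0.0174, 0.0734]
tool_rot: [-3.142, 0.0, 1.417]
force: [-0.1, -0.6, -1.6]
grip_width: 0.0162
finger_force: 78.1
clock: 27.47
position: [0.5349, 0.0194, 0.0734]
tool_rot: [3.142, 0.0, 1.417]
force: [-0.5, -0.2, -0.5]
grip_width: 0.0161
finger_force: 78.1
```

```bash
python3 -m crank '0.01 0.001 0 0 0 0 0;0.01 0 0 0 0 0 0;0.01 0.001 0 0 0 0 0;0.01 0 0 0 0 0 0;0.01 0 0 0 0 0 0;0.01 0 0 0 0 0 0;0.01 0 0 0 0 0 0;0.01 0 0 0 0 0 0'
python3 -m crank '0.01 0.0005 0 0 0 0 0;0.01 0 0 0 0 0 0;0.01 0.0005 0 0 0 0 0;0.01 0 0 0 0 0 0;0.01 0 0 0 0 0 0;0.01 0 0 0 0 0 0;0.01 0 0 0 0 0 0;0.01 0 0 0 0 0 0'
```

```text
clock: 28.13
position: [0.5352, 0.0209, 0.0734]
tool_rot: [-3.142, 0.0, 1.417]
force: [-1.0, -5.3, -0.8]
grip_width: 0.0161
finger_force: 78.2
clock: 28.8
position: [0.5352, 0.021, 0.0734]
tool_rot: [3.142, 0.001, 1.416]
force: [-1.3, -10.2, -0.5]
grip_width: 0.0166
finger_force: 78.2
```

The handle has met the plate: TCP stopped at the predicted spot and force rose to 10 N. Settling, releasing and retreating.

```bash
python3 -m crank '0.01 0 0 0.001 0 0 0;0.01 0 0 0.001 0 0 0;0.01 0 0 0 0 0 0;0.01 0 0 0 0 0 0;0.02 0 0 0 0 0 0;0.03 0 0 0 0 0 0;0.045 0 0 0 0 0 0;0.045 0 0 0 0 0 0'
python3 -m crank '0.05 0 0 -0.003 0 0 0;0.05 0 0 -0.01 0 0 0;0.05 0 0 -0.02 0 0 0;0.05 0 0 -0.025 0 0 0;0.05 -0.02 0 -0.025 0 0 0;0.05 -0.03 0 -0.025 0 0 0;0.05 -0.03 -0.01 -0.02 0 0 0;0.05 -0.03 -0.01 0 0 0 0'
python3 -m crank '0.05 -0.03 0 0 0 0 0;0.05 -0.03 0 0 0 0 0;0.05 -0.02 0 0 0 0 0;0.05 0 0 0 0 0 0;0.05 0 0 0 0 0 0;0.05 0 0 0 0 0 0;0.05 0 0 0 0 0 0;0.05 0 0 0 0 0 0'
python3 - <<'E'
from h import *
f=grab_frame("scene");g=grab_frame("top")
a=cv2.resize(f["pixels"][150:270,330:460],(650,600),interpolation=cv2.INTER_CUBIC)
save(f,"end.png",(330,160,450,260),6)
print(telemetry.observe()["position"])
hsv=cv2.cvtColor(g["pixels"],cv2.COLOR_RGB2HSV)
n,l,s,c=cv2.connectedComponentsWithStats(((hsv[:,:,1]<60)&(hsv[:,:,2]>120)).astype(np.uint8))
for i in range(1,n):
    if s[i,4]>250 and 130<s[i,1]<370: print(s[i],c[i].round(1),plane(g,[c[i]],.082)[0].round(4))
E
```

```text
clock: 29.47
position: [0.5355, 0.0228, 0.0714]
tool_rot: [3.142, -0.0, 1.417]
force: [0.2, -0.2, 0.3]
grip_width: 0.0449
finger_force: 0.0
clock: 30.13
position: [0.4997, -0.0848, 0.2034]
tool_rot: [3.136, -0.001, 1.417]
force: [0.5, -0.6, 0.3]
grip_width: 0.0502
finger_force: 0.0
clock: 30.8
position: [0.4868, -0.1613, 0.1995]
tool_rot: [-3.142, -0.0, 1.418]
force: [0.4, 0.6, 0.3]
grip_width: 0.05
finger_force: 0.0
[ 0.4866923  -0.16166686  0.19941158]
[275 161  26  27 554] [287.6 173.6] [ 0.737  -0.0278  0.082 ]
[170 215  22  21 366] [180.3 225. ] [0.6176 0.1993 0.082 ]
[198 219  22  22 374] [208.6 229.8] [0.6083 0.1379 0.082 ]
[347 223  43  34 369] [368.9 239.8] [ 0.5927 -0.2063  0.082 ]
[226 224  22  22 369] [236.9 234.5] [0.5989 0.0768 0.082 ]
[309 234  25  25 257] [322.2 245.4] [ 0.5786 -0.1063  0.082 ]
[162 248  93  25 474] [214.8 258. ] [0.547  0.1216 0.082 ]
[375 269  17  34 301] [380.8 282.7] [ 0.5007 -0.2317  0.082 ]
[105 294  24  25 473] [116.7 306. ] [0.4416 0.321  0.082 ]
```

View pics/end.png

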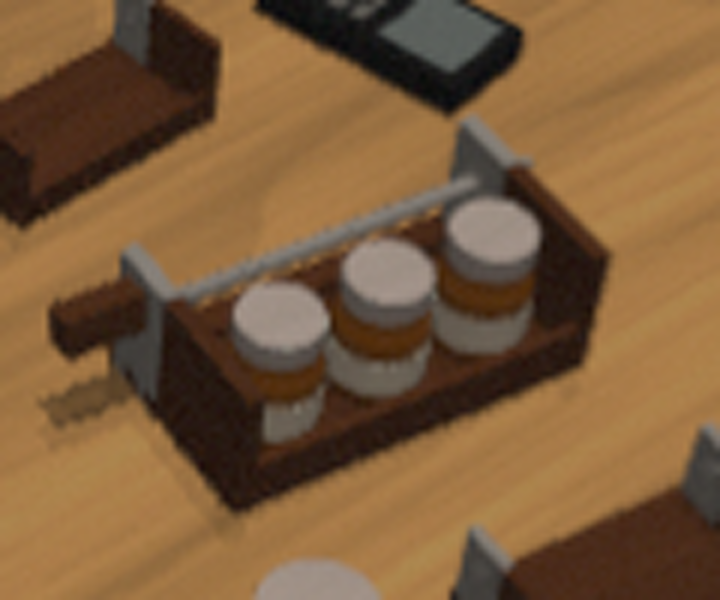

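The bar runs through both eyelets, with its handle against the plate at crop (140,310) and the tip showing at (525,160). The three jars stand upright, and the two already in the row have not moved.

```bash
python3 -c "
from workcell import bot
print(bot.job_done())"
```

```text
the job is handed in; nothing more can be done
None
```

The loose jar stands on the cork disc, completing the row of three, and the retaining bar is through both eyelets with its handle against the right-hand plate; the job was handed in at about 31 s of the 72 s allowed, and no verdict came back.

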